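# Slide the wet-glazed bottle into the drying row

### The arm

A 6-joint arm with a two-finger parallel gripper is mounted at the origin on the work surface. World frame = base frame: x ahead of the robot, y to its left, z up, the work surface at z = 0. Lengths are in m, angles in rad, forces in N, time in s.
With the tool pointing down it reaches from about 0.375 to 0.975 m from the base axis. Payload 3.8 kg.
Tool frame: the origin (TCP) lies between the finger pads; the fingertips stand 11 mm ahead of it and the grasp point (between the pads) lies 8 mm behind it; z points along the fingers, y is the direction in which the jaws open and shut (so a half turn about z gives the same grasp; the last joint's range is limited). The gripper opens to 88 mm and grips with 3 to 60 N. Pads are 18 mm wide; open, the fingers measure 123 mm over their backs; the gripper's body (75 mm by 187 mm) begins 45 mm behind the grasp point.
Start: joints at [-1.308, 0.264, 1.604, -0, 1.274, -0.037], TCP at [0.199, -0.645, 0.25] pointing down, gripper open.
Joint ranges: [-2.63, 2.63], [-0.94, 2.18], [0.31, 2.57], [-1.31, 4.45], [0, 2.66], [-2.55, 2.55]. Speed limits (rad/s): [2.57, 2.57, 3.14, 3.14, 3.14, 3.14].

### API

Orientations are given as a unit quaternion [x, y, z, w].
In Python, from bench import get_state, optics, order gives the robot as it stands.
- The arm moves only by the tool apply_moves, never from a script. Its argument "steps" is text: rows parted by semicolons, each of 6 numbers parted by spaces: the shift along the tool's x, y, z normalised to -1 to 1, where 1 is 0.03 m, then the turn, a rotation vector about the tool's x, y, z normalised to -1 to 1, where 1 is 0.08 rad. In form: tx ty tz ax ay az; .... A call has 1 to 20 rows; each row shifts and turns the commanded pose from where the row before left it, along the tool's axes as they then stand; what a row does not reach is not made up. A row lasts 1/10 s, in which the tool goes at most 50 mm and 8.59 degrees, less where a joint would pass 70% of its speed; a pose out of reach is approached as far as the arm can. A call with a number of a shift or a turn outside -1 to 1 is refused whole. A call with a gripper value outside its range is refused whole. "jaw" is the opening, from -1 (shut) to 1 (fully open), set as the call begins (left out, the last holds). The fingers move at their own pace and stop on an object; "squeeze" is the grip in N (left out, the last holds). Time passes only in rows, so rows that do not move let the fingers close. It gives the time, the measured TCP pose, the force and the opening at its end, in the units of the state.
- get_state(): the state, without advancing time (a new reading comes with each control period).
- optics.read_camera(name): name is "scene" or "top" or "wrist"; returns (picture, depth): 400x640x3 uint8, red, green, blue; 400x640 float32, m along the optical axis (not along the pixel's ray), 0 where there is no reading.
- optics.camera_params(name): a dict with "mtx" (3x3 intrinsics, pixels), "R" (3x3) and "t" (3): a world point X has camera coordinates R X + t. Camera axes: x right, y down, z forward; pixel columns grow to the right and rows downward; lengths in m; the calibration is good to about 2 mm. A picture is of the moment at which its call begins: read the wrist's pose just before it. camera_params takes no time and is no camera call; for the wrist camera it gives the pose at the moment of the call.
- order.finish_job(): hands the job in, once; it reports no verdict.
The state is a dict: "clock": time; "joint_pos": joint angles; "qd": joint speeds; "tau": joint torques, N m; "position": TCP position; "ee_rot": TCP orientation; "force": force on the tool from outside, world axes, zero at the start; "torque": the same for the moment, N m; "grip_width": opening from 0.0 (shut) to 1.0 (fully open).
Only numpy, scipy, OpenCV 4.12 (cv2) and the standard library are available. Lean on these libraries where they do the work, as an engineer would, in place of code of your own. Each camera call takes 0.05 s, during which the arm holds its last target. There are 200 camera calls.

### The job

The tall blue bottle has just been dipped and its glaze is still wet, so it may only be pushed by the bare clay foot, never gripped, picked up or touched on the glaze. Push it gently with the fingertips, low on the foot, so that it slides upright across the granite into the gap between the two white bottles, and leave it standing in line with them and about midway, with clear air on both sides. The white ones are wet too: nothing may touch them, and everything else on the bench stays where it is.

Things in the scene. Friction and masses are not known exactly. Their poses are not given: they have to be found in the camera images.
- blue_bottle: the bottle to push, dark blue, standing alone nearer the robot than the white pair; 265 mm tall, loose, 0.47 to 0.73 kg; bare brown clay foot 76 mm across and 50 mm high, straight-sided, the widest part, glazed above it. Origin: centre of the underside, z up. Friction on the granite 0.5 to 0.7: pushed above about 50 mm height it tips
- blue_bottle_glaze: the blue bottle's wet glazed part, from 50 mm height up, one with it, same origin: 75 mm across at 50 mm height, 60 at 90, 44 at 130, 32 at 165, neck 27 from 200 to 250, lip 34 at 265. A gripper held straight down behind the foot would lean its wide body on the glaze: lean it back, away from the bottle, some 30 degrees
- white_right: white-glazed bottle at the right-hand (-y) end of the gap; same shape and size, 0.6 kg, loose. Origin: centre of the underside. Its y axis points along the row at the other white bottle, its x axis across the row, away from the robot
- white_left: white-glazed bottle at the left-hand (+y) end of the gap, 230 to 260 mm from the other, centre to centre; same shape and size, 0.6 kg, loose. Origin: centre of the underside
- pitcher: bystander: empty sage-green ceramic pitcher with a handle, 124 mm across, 205 mm tall, far to the right (-y); origin: centre of the underside
- rib: bystander: flat wooden rib, 110 x 50 x 6 mm, lying at one side; origin: centre of the underside
- scraper: bystander: stainless steel scraper, 112 x 110 mm, blade 2 mm thick with a 14 mm rolled grip, lying at the other side; origin: centre of the underside, near enough
- caddy: bystander: small white plastic caddy with a closed green hinged lid and knob, 100 x 140 x 81 mm without the knob, far to the left (+y), fixed; origin: centre of the underside
- caddy_lid (a joint): hinge of the caddy's lid, 0 = shut, grows as it opens (rad)

How it is judged:
By the outcome, as a careful person would: the job done as asked, in the order asked, and still so for the second after the job is handed in, with the robot touching nothing.
It also fails if it takes over 43 s, if anything falls off the work surface, if the arm or the gripper's body presses on something with over 40 N, if the wrist force passes 120 N, or if a joint passes its speed limit or range.

## Working session

There is one attempt and no reset: what is moved stays moved. The work goes in short steps, Python scripts to look and compute and a tool call to move; the robot and the scene stay as the last step left them, time stands still between calls to the robot, and variables do not carry over. Pictures are saved under pics/ and viewed, about 8 in all and at most 12, crops included, and the job is handed in when it is done.

Besides the shell and the picture viewer there is one more tool, called after ">>>" as a command line: name --argument value ..., lists and objects as JSON in quotes. apply_moves: Moves the arm, as the interface text tells. Scaled input: -1 to 1 covers 0.03 m each way for a shift and 0.08 rad each way for a turn. Its arguments: {"type":"object","properties":{"steps":{"type":"string"},"jaw":{"type":"number"},"squeeze":{"type":"number"}},"required":["steps"]}

```bash
ls; mkdir -p pics; python3 - <<'E'
from bench import get_state, optics
import cv2,numpy as np
s=get_state();print(s)
for n in("scene","top"):
    p,d=optics.read_camera(n);np.savez(f"{n}0.npz",p=p,d=d,**optics.camera_params(n));cv2.imwrite(f"pics/{n}0.png",p[:,:,::-1])
    c=optics.camera_params(n);print(n,c["mtx"].tolist(),(-c["R"].T@c["t"]).round(3),c["R"].round(2).tolist())
E
```

```text
pics
{'clock': 0.0, 'joint_pos': array([-1.30792916e+00,  2.64739898e-01,  1.60533589e+00, -3.67916817e-06,
        1.27371685e+00, -3.68999411e-02]), 'qd': array([-1.76433969e-03,  1.44905963e-05, -6.30093197e-04, -1.53778123e-03,
        4.60259942e-04,  1.48420613e-03]), 'tau': array([ 8.70735512e-04, -5.02111638e+01, -3.56875491e+01,  7.29268463e-02,
        2.94194254e-02, -2.03396853e-04]), 'position': array([ 0.19914724, -0.64424587,  0.2484175 ]), 'ee_rot': array([ 9.88787794e-01,  1.49323437e-01, -1.25764190e-04, -1.09278184e-03]), 'force': array([ 0.15474597, -0.30020856,  0.37469724]), 'torque': array([0.02002485, 0.04804038, 0.01246602]), 'grip_width': 1.0035381813666346}
scene [[381.1585681819542, 0.0, 320.1849032603263], [0.0, 381.1585681819542, 200.0850826440979], [0.0, 0.0, 1.0]] [ 1.283 -0.585  0.855] [[0.6, 0.8, 0.0], [0.5, -0.37, -0.78], [-0.62, 0.47, -0.62]]
top [[360.86265760212507, 0.0, 317.8166290276011], [0.0, 360.86265760212507, 204.0860192138447], [0.0, 0.0, 1.0]] [0.367 0.011 1.306] [[0.01, -1.0, 0.02], [-0.99, -0.01, -0.11], [0.11, -0.02, -0.99]]
```

View pics/scene0.png

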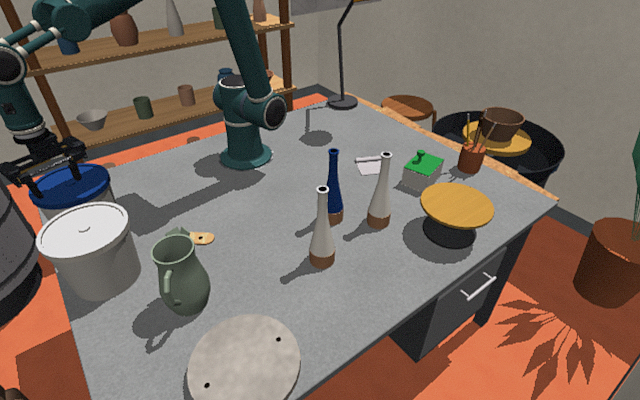

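View pics/top0.png

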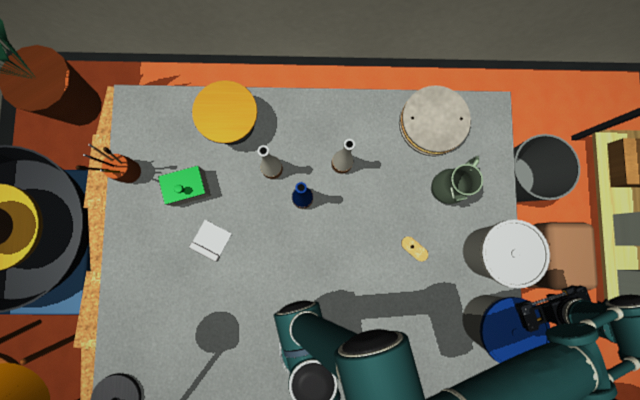

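Scene view: the blue foot is at about (334,214), the right white foot at (321,258) and the left at (379,220). Top view: the lips are at about (300,187), (349,143) and (265,149). Next I'll measure the axes from the depth points (lip ring and foot arc).

```bash
cat > h.py <<'E'
import numpy as np
from scipy.optimize import least_squares
def cloud(p,d,c):
    v,u=np.mgrid[:400,:640]; K=c["mtx"]
    X=np.stack([(u-K[0,2])/K[0,0]*d,(v-K[1,2])/K[1,1]*d,d],-1)
    W=(X-c["t"])@c["R"]; W[d<=0]=np.nan
    return W
def foot(W,xy,zlo=.012,zhi=.046,r=.038):
    P=W.reshape(-1,3); k=(P[:,2]>zlo)&(P[:,2]<zhi)&(np.hypot(P[:,0]-xy[0],P[:,1]-xy[1])<.055)
    Q=P[k][:,:2]
    if len(Q)<15: return None,len(Q)
    s=least_squares(lambda c:np.hypot(*(Q-c).T)-r,xy,loss="soft_l1",f_scale=.002)
    return s.x.round(4),len(Q),np.abs(s.fun).mean().round(4)
def lip(W,xy):
    P=W.reshape(-1,3); k=(P[:,2]>.25)&(P[:,2]<.28)&(np.hypot(P[:,0]-xy[0],P[:,1]-xy[1])<.04)
    Q=P[k]; return ((Q.max(0)+Q.min(0))/2).round(4) if len(Q) else None,len(Q)
E
python3 - <<'E'
from h import *
C={n:np.load(n+"0.npz") for n in("scene","top")}
lips={"blue":(300,187),"wr":(349,143),"wl":(265,149)}
c=C["top"]
for n,(u,v) in lips.items():
    r=c["R"].T@np.linalg.solve(c["mtx"],[u,v,1]); o=-c["R"].T@c["t"]; X=o+r*(.26-o[2])/r[2]
    print(n,X.round(3))
    for m in C:
        W=cloud(C[m]["p"],C[m]["d"],C[m]); print("  ",m,"lip",lip(W,X[:2]),"foot",foot(W,X[:2]))
W=cloud(c["p"],c["d"],c)
for n,(u,v) in dict(rib=(414,249),scr=(210,240),scrgrip=(205,255),pit=(465,180),caddy=(182,186)).items(): print(n,W[v,u].round(3))
E
```

```text
blue [0.53  0.041 0.26 ]
   scene lip (array([0.5299, 0.0373, 0.2593]), 81) foot (array([0.5288, 0.0383]), 110, np.float64(0.0012))
   top lip (array([0.5281, 0.0409, 0.2648]), 101) foot (array([0.5285, 0.0406]), 16, np.float64(0.0001))
wr [ 0.664 -0.103  0.26 ]
   scene lip (array([ 0.6599, -0.1035,  0.259 ]), 115) foot (array([ 0.6596, -0.1029]), 201, np.float64(0.0009))
   top lip (array([ 0.6598, -0.1025,  0.266 ]), 96) foot (array([ 0.6596, -0.1012]), 43, np.float64(0.0003))
wl [0.643 0.146 0.26 ]
   scene lip (array([0.637 , 0.1508, 0.2589]), 88) foot (array([0.6363, 0.1508]), 184, np.float64(0.0011))
   top lip (array([0.6351, 0.1522, 0.2655]), 102) foot (array([0.6362, 0.1529]), 37, np.float64(0.0003))
rib [ 0.349 -0.365  0.005]
scr [0.375 0.366 0.005]
scrgrip [0.323 0.38  0.011]
pit [ 0.591 -0.529  0.075]
caddy [0.557 0.448 0.079]
```

Fits agree within 2 mm: blue is at (0.529, 0.040), and the whites at (0.660, -0.102) and (0.636, 0.152), 255 mm apart. The goal is (0.648, 0.025). I'll push with a half-open jaw as a V, aligned with the row normal and leaned back about 37°.

>>> apply_moves --steps "0.5 -0.36 0 0 0 0;1 -0.72 0 0 0 0;1 -0.72 0 0 0 0;1 -0.72 0 0 0 0;1 -0.72 0 0 0 0;1 -0.72 0 0 0 0;1 -0.72 0 0 0 0;1 -0.72 0 0 0 0;1 -0.72 0 0 0 0;1 -0.72 0 0 0 0;0.5 -0.36 0 0 0 0" --jaw 0

```text
clock: 1.2
position: [0.4234, -0.3462, 0.2495]
ee_rot: [0.989, 0.151, 0.0, -0.001]
force: [0.6, -0.6, -1.1]
grip_width: 0.502
```

>>> apply_moves --steps "0.3 -0.95 0 0 0 0;0.3 -0.95 0 0 0 0;0.3 -0.95 0 0 0 0;0.3 -0.95 0 0 0 0;0.3 -0.95 0 0 0 0;0.3 -0.95 0 0 0 0;0.3 -0.95 0 0 0 0;0.3 -0.95 0 0 0 0;0.3 -0.95 0 0 0 0;0.3 -0.95 0 0 0 0;0.3 -0.95 0 0 0 0;0.3 -0.95 0 0 0 0;0.15 -0.5 0 0 0 0;0 0 0 0 0 0.9;0 0 0 0 0 0.9;0 0 0 0 0 0.8;0 0 0 0 0 0"

```text
clock: 2.9
position: [0.4233, 0.0252, 0.2494]
ee_rot: [0.999, 0.046, -0.0, -0.0]
force: [-0.5, 0.3, 0.8]
grip_width: 0.503
```

>>> apply_moves --steps "0 0 0 0 0.8 0;0 0 0 0 0.8 0;0 0 0 0 0.8 0;0 0 0 0 0.8 0;0 0 0 0 0.8 0;0 0 0 0 0.8 0;0 0 0 0 0.8 0;0 0 0 0 0.8 0;0 0 0 0 0.8 0;0 0 0 0 0.8 0;0 0 0 0 0 0"

```text
clock: 4.0
position: [0.4221, 0.0247, 0.2476]
ee_rot: [0.948, 0.044, 0.314, -0.015]
force: [-0.5, -0.1, 0.4]
grip_width: 0.498
```

```bash
cat > pose.py <<'E'
from bench import get_state
from scipy.spatial.transform import Rotation as R
import numpy as np,sys
s=get_state();M=R.from_quat(s["ee_rot"]).as_matrix();p=s["position"]
print(s["clock"],p.round(4),s["joint_pos"].round(3),s["force"].round(1));print("x",M[:,0].round(3),"z",M[:,2].round(3))
if len(sys.argv)>3: print("units",(M.T@(np.array(sys.argv[1:4],float)-p)/.03).round(2))
E
python3 pose.py .454 .039 .022
```

```text
4.0 [0.4221 0.0247 0.2476] [-0.081 -0.686  2.497  0.16   0.706  1.308] [-0.5 -0.1  0.4]
x [0.8   0.074 0.596] z [ 0.593  0.055 -0.803]
units [-3.6  -0.38  6.69]
```

>>> apply_moves --steps "-0.36 -0.04 0.67 0 0 0;-0.36 -0.04 0.67 0 0 0;-0.36 -0.04 0.67 0 0 0;-0.36 -0.04 0.67 0 0 0;-0.36 -0.04 0.67 0 0 0;-0.36 -0.04 0.67 0 0 0;-0.36 -0.04 0.67 0 0 0;-0.36 -0.04 0.67 0 0 0;0 0 0 0 0 0"

```text
clock: 4.9
position: [0.476, 0.0387, 0.0817]
ee_rot: [0.954, 0.044, 0.296, -0.015]
force: [-1.0, 0.1, -0.2]
grip_width: 0.499
```

```bash
python3 pose.py .454 .039 .022
python3 - <<'E'
from bench import optics
import cv2
p,d=optics.read_camera("wrist");q,_=optics.read_camera("scene")
cv2.imwrite("pics/a.png",cv2.hconcat([p[::1,:,::-1][:, :400],cv2.resize(q[120:290,230:430,::-1],(470,400))[:, :400]]))
E
```

```text
4.9 [0.476  0.0387 0.0817] [-0.014 -0.221  2.57   0.315  0.203  1.174] [-1.   0.1 -0.2]
x [0.82  0.076 0.567] z [ 0.564  0.054 -0.824]
units [-1.73 -0.08  1.23]
```

View pics/a.png

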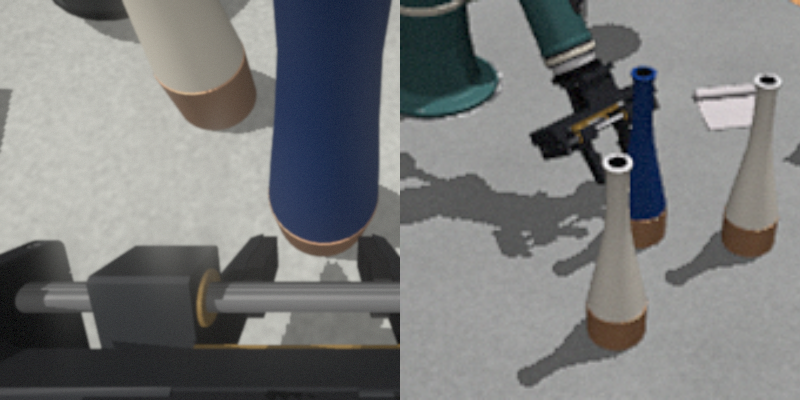

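The left half (wrist) shows the blue foot edge at (322,245) between the open fingers, with no contact. The right half shows the arm folded. Joint 3 reached its limit at 2.57, which pushed the tool forward. I'll fit a simple arm model to find a feasible lean.

```bash
cat > ik.py <<'E'
import numpy as np
from scipy.optimize import least_squares
D=[(.264739,1.605336,(.199147,-.644246,.248418),(0,0,-1)),
(-.686,2.497,(.4221,.0247,.2476),(.593,.055,-.803)),
(-.221,2.57,(.476,.0387,.0817),(.564,.054,-.824))]
def f(p):
    h,L1,L2,T=p;o=[]
    for a,b,x,z in D:
        w=np.array(x)-T*np.array(z)
        o+=[L1*np.sin(a)+L2*np.sin(a+b)-np.hypot(*w[:2]),h+L1*np.cos(a)+L2*np.cos(a+b)-w[2]]
    return o
s=least_squares(f,[.3,.4,.4,.2]);h,L1,L2,T=s.x
print(s.x.round(3),np.round(s.fun,4))
def ik(x,yaw,th):
    z=np.array([np.sin(th)*np.cos(yaw),np.sin(th)*np.sin(yaw),-np.cos(th)])
    w=np.array(x)-T*z;r=np.hypot(*w[:2]);q=w[2]-h;D2=r*r+q*q
    j3=np.arccos((D2-L1*L1-L2*L2)/(2*L1*L2))
    al=np.arctan2(r,q);j2=al-np.arctan2(L2*np.sin(j3),L1+L2*np.cos(j3))
    fa=j2+j3;j1=np.arctan2(w[1],w[0])
    F=np.array([np.sin(fa)*np.cos(j1),np.sin(fa)*np.sin(j1),np.cos(fa)])
    return j1,j2,j3,np.pi-th-fa,np.arccos(F@z)
if __name__=="__main__":
  for th in(.3,.4,.45,.5,.55,.6):
    for x in((.46,.036,.022),(.475,.036,.022),(.603,.021,.022),(.46,.036,.1)): print(th,x,np.round(ik(x,.092,th),3))
E
python3 ik.py
```

```text
[0.252 0.51  0.566 0.329] [-0.0001  0.     -0.0002  0.0003  0.0002 -0.0004]
0.3 (0.46, 0.036, 0.022) [ 0.074 -0.017  2.439  0.419  0.419]
0.3 (0.475, 0.036, 0.022) [0.071 0.012 2.41  0.419 0.419]
0.3 (0.603, 0.021, 0.022) [0.024 0.234 2.152 0.456 0.457]
0.3 (0.46, 0.036, 0.1) [ 0.074 -0.174  2.389  0.626  0.626]
0.4 (0.46, 0.036, 0.022) [ 0.073 -0.053  2.505  0.29   0.291]
0.4 (0.475, 0.036, 0.022) [ 0.07  -0.023  2.476  0.289  0.289]
0.4 (0.603, 0.021, 0.022) [0.019 0.204 2.22  0.317 0.319]
0.4 (0.46, 0.036, 0.1) [ 0.073 -0.227  2.455  0.513  0.513]
0.45 (0.46, 0.036, 0.022) [ 0.072 -0.068  2.537  0.223  0.223]
0.45 (0.475, 0.036, 0.022) [ 0.069 -0.036  2.507  0.22   0.221]
0.45 (0.603, 0.021, 0.022) [0.017 0.193 2.253 0.246 0.249]
0.45 (0.46, 0.036, 0.1) [ 0.072 -0.251  2.488  0.454  0.454]
0.5 (0.46, 0.036, 0.022) [ 0.071 -0.078  2.568  0.152  0.153]
0.5 (0.475, 0.036, 0.022) [ 0.068 -0.046  2.539  0.149  0.15 ]
0.5 (0.603, 0.021, 0.022) [0.015 0.184 2.285 0.172 0.178]
0.5 (0.46, 0.036, 0.1) [ 0.071 -0.273  2.521  0.394  0.394]
0.55 (0.46, 0.036, 0.022) [ 0.07  -0.085  2.598  0.079  0.08 ]
0.55 (0.475, 0.036, 0.022) [ 0.066 -0.053  2.569  0.075  0.076]
0.55 (0.603, 0.021, 0.022) [0.012 0.178 2.316 0.097 0.107]
0.55 (0.46, 0.036, 0.1) [ 0.07  -0.293  2.553  0.332  0.332]
0.6 (0.46, 0.036, 0.022) [ 6.900e-02 -8.800e-02  2.628e+00  1.000e-03  1.300e-02]
0.6 (0.475, 0.036, 0.022) [ 6.500e-02 -5.500e-02  2.599e+00 -2.000e-03  1.500e-02]
0.6 (0.603, 0.021, 0.022) [0.009 0.176 2.346 0.02  0.051]
0.6 (0.46, 0.036, 0.1) [ 0.069 -0.311  2.585  0.267  0.268]
```

>>> apply_moves --steps "0.15 0 -0.59 0 0 0;0.15 0 -0.59 -0.12 -0.42 0.18;0.15 0 -0.59 -0.12 -0.42 0.18;0.15 0 -0.59 -0.12 -0.42 0.18;0 0 0 0 0 0" --jaw -0.23

```text
clock: 5.5
position: [0.4569, 0.0361, 0.1602]
ee_rot: [0.966, 0.02, 0.257, -0.004]
force: [0.9, -0.7, 0.9]
grip_width: 0.385
```

```bash
python3 pose.py .468 .0393 .026
```

```text
5.5 [0.4569 0.0361 0.1602] [ 0.017 -0.401  2.481  0.02   0.542  1.533] [ 0.9 -0.7  0.9]
x [0.867 0.036 0.497] z [ 0.496  0.019 -0.868]
units [-1.9  -0.1   4.07]
```

>>> apply_moves --steps "-0.31 -0.02 0.68 0 -0.06 0;-0.31 -0.02 0.68 0 -0.06 0;-0.31 -0.02 0.68 0 -0.06 0;-0.31 -0.02 0.68 0 -0.06 0;-0.31 -0.02 0.68 0 -0.06 0;-0.31 -0.02 0.62 0 0 0;0 0 0 0 0 0;0 0 0 0 0 0"

```text
clock: 6.3
position: [0.4613, 0.0398, 0.0211]
ee_rot: [0.971, 0.02, 0.24, -0.004]
force: [-0.1, -0.3, -0.2]
grip_width: 0.382
```

```bash
python3 pose.py .4815 .0376 .026
python3 - <<'E'
from bench import optics
from h import *
import cv2
p,d=optics.read_camera("wrist");c=optics.camera_params("wrist")
q,e=optics.read_camera("scene");cs=optics.camera_params("scene")
print(foot(cloud(p,d,c),(.5287,.0395),.015,.049),foot(cloud(q,e,cs),(.5287,.0395),.015,.049))
cv2.imwrite("pics/b.png",cv2.hconcat([p[:,120:520,::-1],cv2.resize(q[120:290,230:430,::-1],(470,400))[:, :400]]))
E
```

```text
6.3 [0.4613 0.0398 0.0211] [ 0.029 -0.067  2.555  0.027  0.17   1.533] [-0.1 -0.3 -0.2]
x [0.884 0.036 0.466] z [ 0.465  0.018 -0.885]
units [0.67 0.1  0.17]
(array([0.5288, 0.0405]), 1434, np.float64(0.0001)) (array([0.5288, 0.0382]), 116, np.float64(0.0011))
```

View pics/b.png

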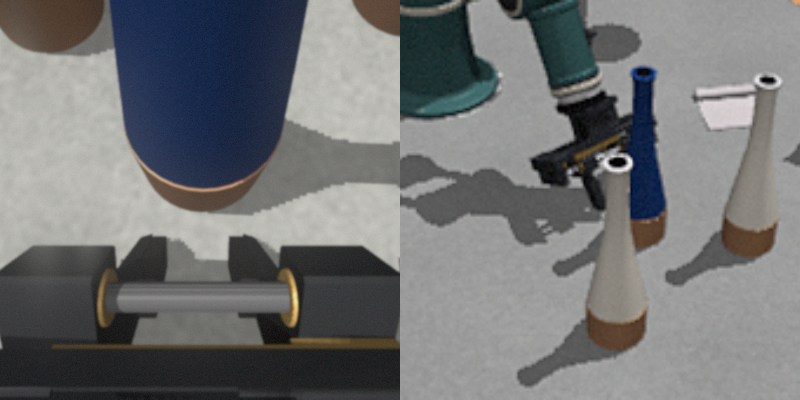

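>>> apply_moves --steps "0.28 0.03 0.07 0 0 0;0.27 0.03 0.07 0 0 0;0.075 0.014 0.039 0 0 0;0.075 0.014 0.039 0 0 0;0.11 0.02 0.058 0 0 0;0.147 0.028 0.077 0 0 0;0.147 0.028 0.077 0 0 0;0.147 0.028 0.077 0 0 0;0.147 0.028 0.077 0 0 0;0.147 0.028 0.077 0 0 0;0.147 0.028 0.077 0 0 0;0.147 0.028 0.077 0 0 0;0.075 0.014 0.039 0 0 0;0 0 0 0 0 0"

```text
clock: 7.8
position: [0.5246, 0.0329, 0.0251]
ee_rot: [0.971, 0.02, 0.24, -0.004]
force: [-1.7, 0.6, 0.2]
grip_width: 0.384
```

```bash
cat > look.py <<'E'
import sys
from bench import optics
from h import *
import cv2
g=(float(sys.argv[1]),float(sys.argv[2]))
for n in("wrist","scene","top"):
    p,d=optics.read_camera(n);W=cloud(p,d,optics.camera_params(n))
    print(n,"foot",foot(W,g,.026,.049),"lip",lip(W,g))
    if n!="wrist": print("  wr",foot(W,(.6597,-.102)),"wl",foot(W,(.6363,.1517)))
    if n=="wrist": a=p[:,120:520,::-1]
    if n=="scene": b=cv2.resize(p[120:290,230:430,::-1],(470,400))[:,:400]
cv2.imwrite(sys.argv[3],cv2.hconcat([a,b]))
E
python3 pose.py .6008 .0229 .025; python3 look.py .573 .034 pics/c.png
```

```text
7.8 [0.5246 0.0329 0.0251] [0.005 0.046 2.431 0.087 0.181 1.453] [-1.7  0.6  0.2]
x [0.884 0.036 0.466] z [ 0.465  0.018 -0.885]
units [2.23 0.44 1.18]
wrist foot (array([0.5598, 0.0345]), 1736, np.float64(0.0038)) lip (None, 0)
scene foot (array([0.5711, 0.0339]), 119, np.float64(0.0012)) lip (array([0.5718, 0.033 , 0.2591]), 94)
  wr (array([ 0.6594, -0.103 ]), 201, np.float64(0.0009)) wl (array([0.6363, 0.151 ]), 178, np.float64(0.0011))
top foot (array([0.5683, 0.0354]), 29, np.float64(0.0037)) lip (array([0.5713, 0.0356, 0.2646]), 98)
  wr (array([ 0.6595, -0.1011]), 41, np.float64(0.0003)) wl (array([0.6362, 0.1528]), 35, np.float64(0.0003))
```

View pics/c.png

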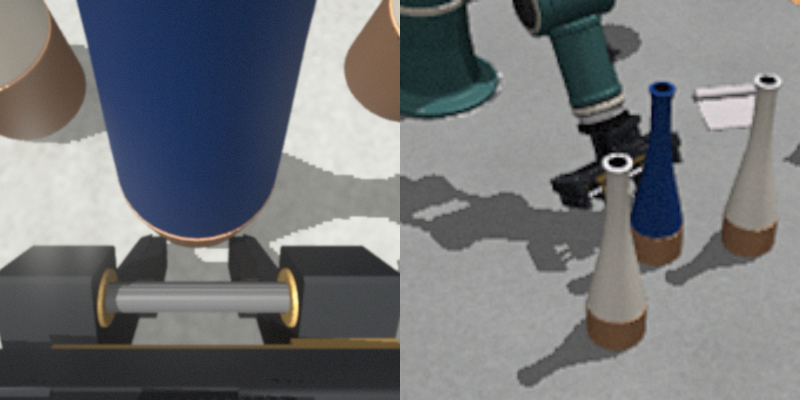

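Left: the fingertips meet the brown foot below the glaze rim at about (200,240). Right: the bottle is upright, and the whites haven't moved. The remaining push is (+0.077, -0.010).

>>> apply_moves --steps "0.075 0.014 0.039 0 0 0;0.11 0.021 0.058 0 0 0;0.147 0.028 0.077 0 0 0;0.147 0.028 0.077 0 0 0;0.147 0.028 0.077 0 0 0;0.147 0.028 0.077 0 0 0;0.147 0.028 0.077 0 0 0;0.147 0.028 0.077 0 0 0;0.147 0.028 0.077 0 0 0;0.147 0.028 0.077 0 0 0;0.147 0.028 0.077 0 0 0;0.147 0.028 0.077 0 0 0;0.147 0.028 0.077 0 0 0;0.11 0.021 0.058 0 0 0;0.075 0.014 0.039 0 0 0;0 0 0 0 0 0"

```text
clock: 9.55
position: [0.5934, 0.0242, 0.0261]
ee_rot: [0.97, 0.02, 0.241, -0.004]
force: [-1.6, 0.1, -0.6]
grip_width: 0.385
```

```bash
python3 pose.py .6008 .0230 .025; python3 look.py .639 .026 pics/d.png
```

```text
9.55 [0.5934 0.0242 0.0261] [-0.015  0.163  2.296  0.127  0.199  1.397] [-1.6  0.1 -0.6]
x [0.883 0.036 0.467] z [ 0.467  0.018 -0.884]
units [0.2  0.05 0.15]
wrist foot (array([0.6278, 0.0264]), 1992, np.float64(0.0041)) lip (None, 0)
scene foot (array([0.6382, 0.0238]), 159, np.float64(0.0028)) lip (array([0.6415, 0.0254, 0.2595]), 102)
  wr (array([ 0.6593, -0.1033]), 198, np.float64(0.0009)) wl (array([0.6365, 0.1507]), 179, np.float64(0.0012))
top foot (array([0.6392, 0.027 ]), 36, np.float64(0.0017)) lip (array([0.6399, 0.0276, 0.2651]), 98)
  wr (array([ 0.6593, -0.1011]), 40, np.float64(0.0003)) wl (array([0.6362, 0.1531]), 36, np.float64(0.0003))
```

View pics/d.png

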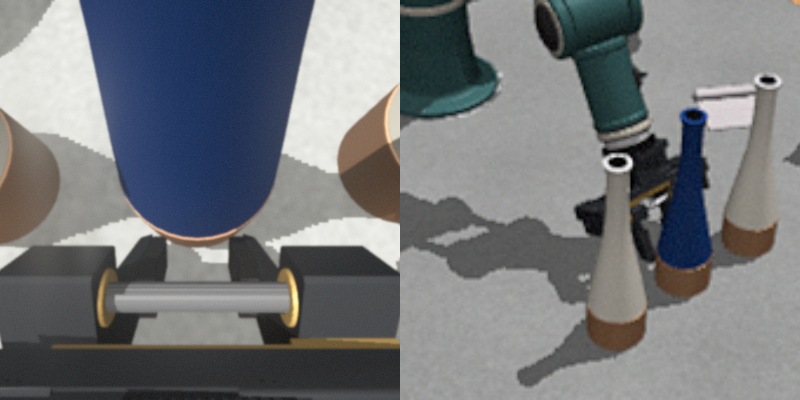

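Both halves show the bottle upright and nearly in line with the whites, with wide gaps on each side. About 8 mm remains.

>>> apply_moves --steps "0.06 0.012 0.03 0 0 0;0.1 0.018 0.054 0 0 0;0.065 0.012 0.034 0 0 0;0 0 0 0 0 0;0 0 0 0 0 0"

```text
clock: 10.2
position: [0.6008, 0.0233, 0.026]
ee_rot: [0.97, 0.02, 0.241, -0.004]
force: [-1.2, 1.0, -0.2]
grip_width: 0.385
```

>>> apply_moves --steps "-0.1 0 -0.05 0 0 0;-0.3 0 -0.16 0 0 0;-0.44 0 -0.23 0 0 0;-0.44 0 -0.23 0 0 0;-0.44 0 -0.23 0 0 0;-0.44 0 -0.23 0 0 0;-0.44 0 -0.23 0 0 0;-0.1 0 -0.5 0 0 0;0.05 0 -0.7 0 0 0;0.05 0 -0.7 0 0 0;0.05 0 -0.7 0 0 0;0.05 0 -0.7 0 0 0;0 0 0 0 0 0;0 0 0 0 0 0"

```text
clock: 11.6
position: [0.4689, 0.0181, 0.1147]
ee_rot: [0.97, 0.02, 0.241, -0.004]
force: [-0.2, -0.5, 0.2]
grip_width: 0.386
```

```bash
python3 pose.py; python3 look.py .648 .0248 pics/e.png
python3 - <<'E'
from bench import optics
import cv2
cv2.imwrite("pics/f.png",optics.read_camera("top")[0][:,:,::-1])
E
```

```text
11.6 [0.4689 0.0181 0.1147] [-0.041 -0.276  2.486  0.086  0.447  1.421] [-0.2 -0.5  0.2]
x [0.883 0.036 0.468] z [ 0.468  0.018 -0.884]
wrist foot (array([0.6457, 0.0261]), 1087, np.float64(0.0003)) lip (None, 0)
scene foot (array([0.6469, 0.0245]), 137, np.float64(0.001)) lip (array([0.6471, 0.024 , 0.2593]), 100)
  wr (array([ 0.6595, -0.103 ]), 197, np.float64(0.001)) wl (array([0.6365, 0.1509]), 174, np.float64(0.0013))
top foot (array([0.647 , 0.0262]), 26, np.float64(0.0004)) lip (array([0.6461, 0.0262, 0.265 ]), 99)
  wr (array([ 0.6594, -0.101 ]), 38, np.float64(0.0003)) wl (array([0.6362, 0.1529]), 36, np.float64(0.0003))
```

View pics/e.png

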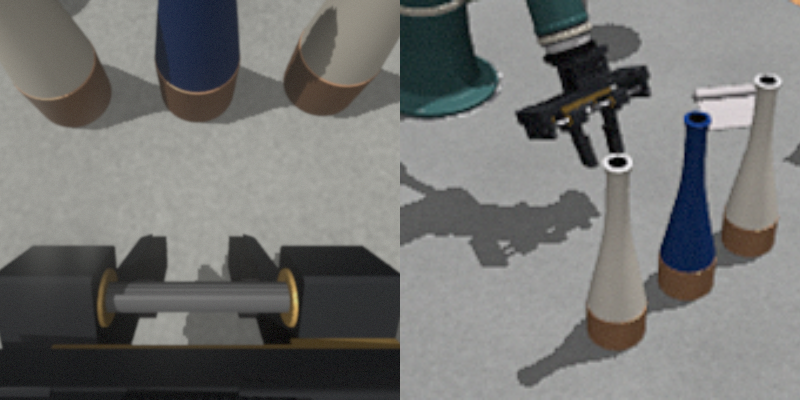

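View pics/f.png

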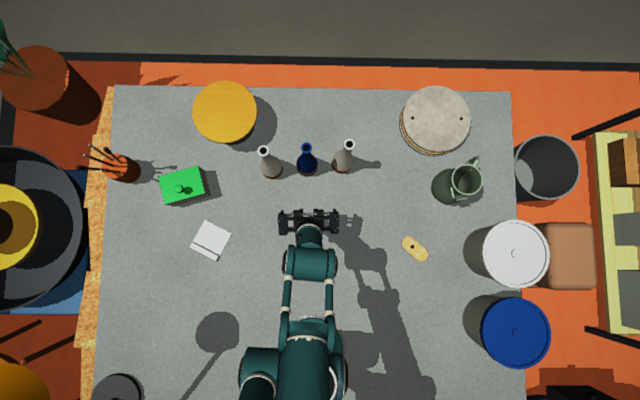

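The wrist and scene views show the three feet in a row, with clear air on both sides and everything upright. In the top view the lips are at (265,149), (307,147) and (349,143), and the bystanders are where they were. Handing in.

```bash
python3 -c "
from bench import order
print(order.finish_job())"
```

```text
the job is handed in; nothing more can be done
None
```

The blue bottle now stands upright between the two white ones. I pushed it about 120 mm with half-open fingertips, touching only the clay foot at about 2 cm height, with the gripper leaned back 28°. I then backed the arm off and handed in at about 12 s.

- **Placing:** the last looks put the blue foot 1–2 mm short of the line between the white bottles and within 1 mm of midway. That leaves about 51 mm of air on each side. Its lip sits directly over its foot, so it isn't leaning.
- **White bottles:** both measure within 0.5 mm of where they started.
- **Bystanders:** I checked these only by eye in the top picture, where they look unmoved.
- **Force:** the wrist force stayed below 2 N in every reading I took.
- **Problem on the way:** my first lean of about 37° ran joint 3 to its limit during the approach. That pushed the tool to about 6 mm from the glaze (computed), and the pictures showed no touch. I backed off, reduced the lean and approached again.
- **Disagreement:** the scene and top cameras differ by about 2 mm in y for all three bottles, so it cancels in the midway check. The wrist camera's foot fits while the fingers touched the foot were also off by about 1 cm, so I didn't use them.

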